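Unlatch the drying cabinet and fold its bifold door back

ROBOT

A 6-joint arm with a two-finger parallel gripper is mounted at the origin on a cart in front of the work surface, level with it; the furniture and walls round the work are solid. World frame = base frame: x ahead of the robot, y to its left, z up, the work surface at z = 0. Lengths are in mm, angles in rad, forces in N, time in s.
With the tool pointing down it reaches from about 275 to 750 mm from the base axis. Payload 10.2 kg.
Tool frame: the origin (TCP) lies at the very end of the fingers, on their centre line; the grasp point (between the pads) lies 19 mm behind it; x points along the fingers, y is the direction in which the jaws open and shut, and the axes are right-handed (so a half turn about x gives the same grasp; the last joint's range is limited). The gripper opens to 85 mm and grips with 20 to 120 N. Pads are 22 mm wide; open, the fingers measure 114 mm over their backs; the gripper's body (76 mm by 85 mm) begins 54 mm behind the grasp point. The pads swing forward as they close: fully open they stand 13 mm farther back than shut.
Start: joints at [-1.485, 0.313, 1.498, -0, 1.331, -0.223], TCP at [159.543, -500.177, 202.194] pointing down, gripper open.
Joint ranges: [-2.94, 2.94], [-0.97, 2.17], [0.19, 2.56], [-1.23, 4.37], [0.02, 3.11], [-2.88, 2.88]. Speed limits (rad/s): [2.39, 2.39, 3.01, 3.14, 3.14, 3.14].

INTERFACE

Orientations are given as a unit quaternion [w, x, y, z].
In Python, from rig import ctrl, viewer, order gives the robot as it stands. The module is installed in compiled form; this text tells all that it offers.
- The arm moves only by the tool carry_out, never from a script. Its argument "deltas" is a list of rows, each a list of 7 numbers: the gripper command: -1 is fully open, 1 is shut, values between are in proportion, then the shift along the tool's x, y, z in mm, then the turn, a rotation vector about the tool's x, y, z in degrees. A call has exactly 5 rows; each row is the pose to reach, as a shift and turn from the pose commanded when the call began, along the tool's axes at that moment; what a row does not reach only later rows make up. A row lasts 1/8 s, in which the tool goes at most 62.5 mm and 10.7 degrees, less where a joint would pass 70% of its speed; a pose out of reach is approached as far as the arm can. A call with a gripper value outside its range is refused whole. The fingers move at their own pace and stop on an object; "newtons" is the grip in N (left out, the last holds). Time passes only in rows, so rows that repeat a pose let the fingers close, or fill a call up. It gives the time, the measured TCP pose, the force and the opening at its end, in the units of the state.
- ctrl.sense(): the state, without advancing time (a new reading comes with each control period).
- viewer.capture(name): name is "scene" or "side" or "wrist"; returns the picture (400x640x3 uint8, red, green, blue); there is no depth.
- viewer.calibration(name): a dict with "fx", "fy", "cx", "cy" (pixels), "xyz" and "attitude" of the camera in the world; the wrist camera has in their place "T_tool_cam" (4x4, takes a point from camera to tool coordinates, whose origin is the TCP and whose axes are the tool frame's). Camera axes: x right, y down, z forward; pixel columns grow to the right and rows downward; lengths in mm; the calibration is good to about 2 mm. A picture is of the moment at which its call begins: read the wrist's pose just before it. calibration takes no time and is no camera call.
- order.finish_job(): hands the job in, once; it reports no verdict.
The state is a dict: "time_s": time; "joints": joint angles; "dq": joint speeds; "tau": joint torques, N m; "eef_pos": TCP position; "ee_rot": TCP orientation; "force": force on the tool from outside, world axes, zero at the start; "wrist_torque": the same for the moment, N m; "grip_width": opening from 0.0 (shut) to 1.0 (fully open).
Only numpy, scipy, OpenCV 4.12 (cv2) and the standard library are available. Lean on these libraries where they do the work, as an engineer would, in place of code of your own. Each camera call takes 0.05 s, during which the arm holds its last target. There are 200 camera calls.

TASK

Open the little drying cabinet so that its racks can be unloaded: turn the black latch knob on its roof clockwise a quarter turn, until it clicks over its detent and rests open. Then reach in under the header, push the bifold door inward at its fold hinge so that both panels collapse along the track, and carry on until the door is folded fully back against its pivot jamb; leave it there. Do not move the letters drying inside or the loose things round the cabinet.

Things in the scene. Friction and masses are not known exactly. Their poses are not given: they have to be found in the camera images.
- cabinet: Fixed grey sheet-metal bench cabinet, 220 deep (x) x 286 wide (y) x 298 mm high; origin: centre of its underside, on the bench. Its own x points from the front to the back (the door faces own -x), y to the left seen from the front, z up. Nothing stands on its roof but the latch knob and its plunger. The bifold door is behind the doorway in the front.
- doorway (a point): Centre of the doorway, in the front plane of the cabinet (own x = -110 mm, y = 0), 143 mm above the bench. The doorway is 232 mm wide (own y = -119 to +113 mm) and clear from z = 24 mm (low bottom track) to 262 mm (underside of the 8 mm thick header lip); the jambs are 12 mm thick. Doors and track lie behind it.
- rack_front (a point): Middle of the front edge of the lower wire rack inside, 60 mm above the bench, at own x = +33 mm; two racks with letters lie behind this line, over the whole width. The door's sweep ends just before it.
- fold_door (a joint): Angle a of the left panel about its pivot: 0 = door shut and flat, 1.48 rad = folded fully back against the left jamb; it grows as the fold hinge moves INTO the cabinet. Fold hinge at own x = -96 + 115 sin a, y = 115 - 115 cos a (mm); leading edge at own x = -96, y = 115 - 230 cos a. While latched it gives no more than 0.2 rad. No spring; friction of about 1 N at the fold keeps it where it is left.
- fold_mid (a point): Point on the fold hinge (vertical row of steel knuckles, 9 mm thick, on the outer faces, between the panels), 100 mm above the bench. Push it anywhere from z = 50 to 220 mm; low (50 to 70) leaves most room for a gripper leaning under the header. Seen from outside the door folds into a V that closes on the gripper: draw out at 0.6 to 0.75 rad and finish at the leading edge.
- pivot_axis (a point): Point on the fixed pivot axis at the left jamb, 100 mm above the bench, own x = -96 mm, y = +115 mm. The track runs from here along own -y. Each of the two aluminium-framed panels with clear panes is 115 mm wide, 12 mm thick, z = 27 to 257 mm; the axes of pivot, fold and leading edge all lie in the outer faces.
- lead_edge (a point): Point at the leading (right-hand) edge of the second panel, on its outer face, 100 mm above the bench; it runs along the track (own y = -115 mm when shut). The panel's 12 mm thickness lies inward of it when shut and on its own -y side when folded; a 4 mm rubber seal ends the panel. To finish the fold push it towards own +y from the gap opened at the right.
- latch_knob (a joint): Angle of the black latch knob on the roof near the front right corner: 0 = locked (bar along own y, parallel to the door; it may start up to 0.3 off), 1.571 rad = open (bar along own x). Turns clockwise seen from above. A lobe must click past a spring plunger between 0.4 and 1.0 rad (0.15 Nm); then it turns freely to the stop and stays. It draws a bolt that blocks the leading edge in the top track.
- knob_grip (a point): Centre of the knob's bar grip, on the vertical knob axis, 326 mm above the bench. The bar is 60 mm long, 16 mm thick, z = 306 to 340 mm, on a round base 50 mm across that tops out at z = 312 mm; a plunger block 18 mm wide, top at z = 316 mm, stands 40 to 60 mm to own +y of the axis. Pinch the bar across its thickness from above.
- drying_t: Small white flat foam letter shaped like a T, 34 x 29 x 9 mm, loose, drying on the lower rack (right); origin: centre of its underside. Leave alone.
- drying_h: Small white flat foam letter shaped like an H, 32 x 27 x 9 mm, loose, drying on the lower rack (left); origin: centre of its underside. Leave alone.
- glue_bottle: Glue bottle with pointed cap, 45 mm across, 138 mm high, standing to the right of the cabinet; origin: centre of its underside. Leave alone.
- cyano_bottle: Small glue bottle, 27 mm across, 69 mm high, standing to the left of the cabinet; origin: centre of its underside. Leave alone.
- sanding_block: Brown sanding block, 60 x 100 x 28 mm, lying in front to the right; origin: centre of its underside. Leave alone.

How it is judged:
By the outcome, as a careful person would: the job done as asked, in the order asked, and still so for the second after the job is handed in, with the robot touching nothing.
It also fails if it takes over 61 s, if anything falls off the work surface, if the arm or the gripper's body presses on something with over 40 N, if the wrist force passes 120 N, or if a joint passes its speed limit or range.

## Working session

There is one attempt and no reset: what is moved stays moved. The work goes in short steps, Python scripts to look and compute and a tool call to move; the robot and the scene stay as the last step left them, time stands still between calls to the robot, and variables do not carry over. Pictures are saved under pics/ and viewed, about 8 in all and at most 12, crops included, and the job is handed in when it is done.

Besides the shell and the picture viewer there is one more tool, called after "Request:" as a command line: name --pt "numbers of a row" for each row, then --argument value for the rest. carry_out: Moves the arm, as the interface text tells. Its arguments: {"type":"object","properties":{"deltas":{"type":"array"},"newtons":{"type":"number"}},"required":["deltas"]}

```bash
mkdir -p pics; ls; python3 - <<'E'
from rig import ctrl, viewer
import cv2, numpy as np
print(ctrl.sense())
for n in("scene","side","wrist"):
    c=viewer.calibration(n); print(n,c)
    im=viewer.capture(n); cv2.imwrite(f"pics/{n}0.png",im[:,:,::-1])
E
```

```text
pics
{'time_s': 0.0, 'joints': array([-1.48543498e+00,  3.13447073e-01,  1.49844504e+00,  2.88184335e-05,
        1.33103906e+00, -2.23409296e-01]), 'dq': array([-0.00066049,  0.00287925,  0.00066224,  0.00073359,  0.0006964 ,
        0.00041666]), 'tau': array([-3.84661776e-03, -4.12272334e+01, -2.59753329e+01, -4.14301130e-04,
        4.04325940e-03, -4.59632204e-06]), 'eef_pos': array([ 159.50579695, -499.86166398,  201.63361811]), 'ee_rot': array([ 0.10825991,  0.69873935,  0.10920277, -0.69865433]), 'force': array([ 0.56799997, -0.30586322, -1.26604255]), 'wrist_torque': array([ 0.01302568, -0.01266177,  0.00524629]), 'grip_width': 1.001922383904634}
scene {'fx': 471.3945195787883, 'fy': 471.3945195787883, 'cx': 328.3416795374007, 'cy': 202.85642081647842, 'xyz': array([-417.09563327,  728.03926425,  776.40578872]), 'attitude': array([ 0.24468679, -0.36896212,  0.75949232, -0.47662013])}
side {'fx': 409.0652125566681, 'fy': 409.0652125566681, 'cx': 320.7725696571266, 'cy': 198.49481695105737, 'xyz': array([ 884.62887091, -352.34773605, 1087.1837064 ]), 'attitude': array([-0.22803741,  0.89910054,  0.36135196, -0.09508906])}
wrist {'fx': 317.46531793097694, 'fy': 317.46531793097694, 'cx': 316.6213407361077, 'cy': 194.24117986493815, 'T_tool_cam': array([[-3.23469991e-04, -2.83591156e-01,  9.58945229e-01,
        -1.73048285e+02],
       [ 9.99999946e-01, -1.47259603e-04,  2.93769075e-04,
        -6.39386713e-01],
       [ 5.79035824e-05,  9.58945272e-01,  2.83591188e-01,
        -7.28926762e+01],
       [ 0.00000000e+00,  0.00000000e+00,  0.00000000e+00,
         1.00000000e+00]])}
```

View pics/scene0.png

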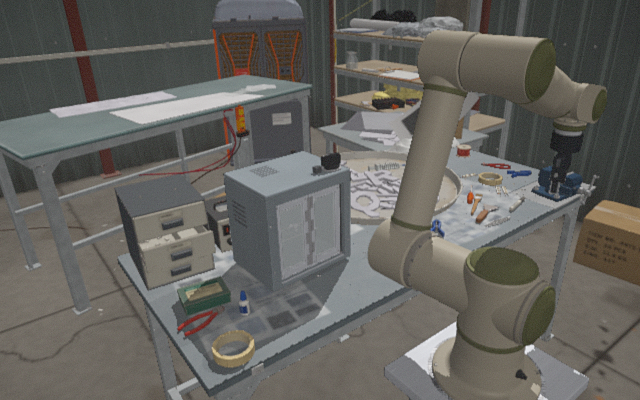

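View pics/side0.png

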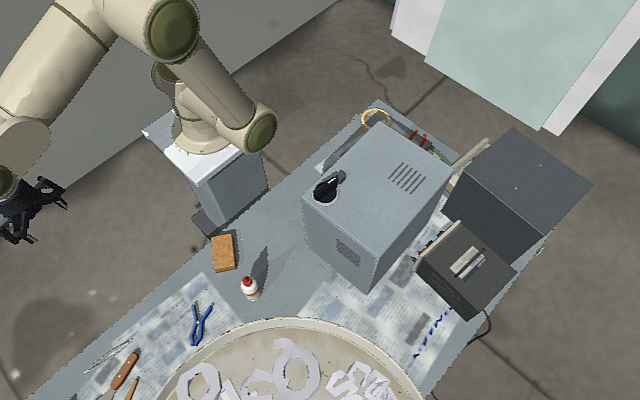

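The scene view shows the cabinet front (about 225–350, 155–285) with the knob at (330,160). The side view shows the roof (corners near (304,195), (378,124), (453,165)), the knob at (327,187), the sanding block at (223,252) and the glue bottle at (249,287). I'll enlarge both for corner picking.

```bash
python3 - <<'E'
import cv2, numpy as np
a=cv2.imread("pics/side0.png")[100:300,280:480]; a=cv2.resize(a,None,fx=3,fy=3,interpolation=cv2.INTER_CUBIC)[:,:480+120]
b=cv2.imread("pics/scene0.png")[145:295,215:360]; b=cv2.resize(b,None,fx=4,fy=4,interpolation=cv2.INTER_CUBIC)
cv2.imwrite("pics/c1.png",a); cv2.imwrite("pics/c2.png",b)
E
```

```text
(no output)
```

View pics/c1.png

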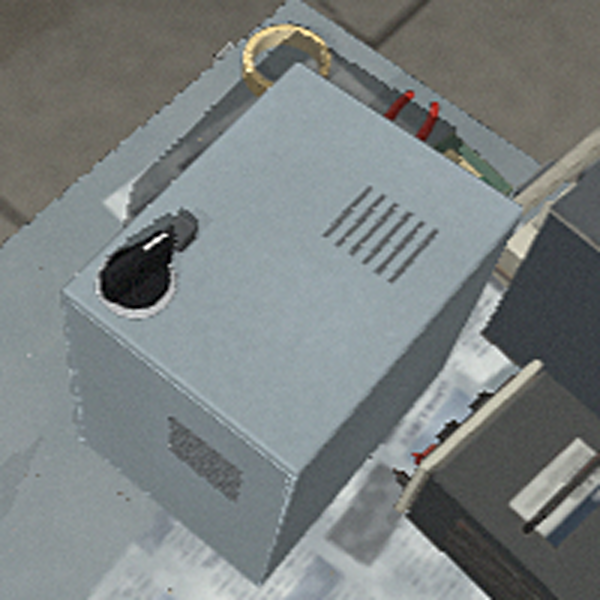

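View pics/c2.png

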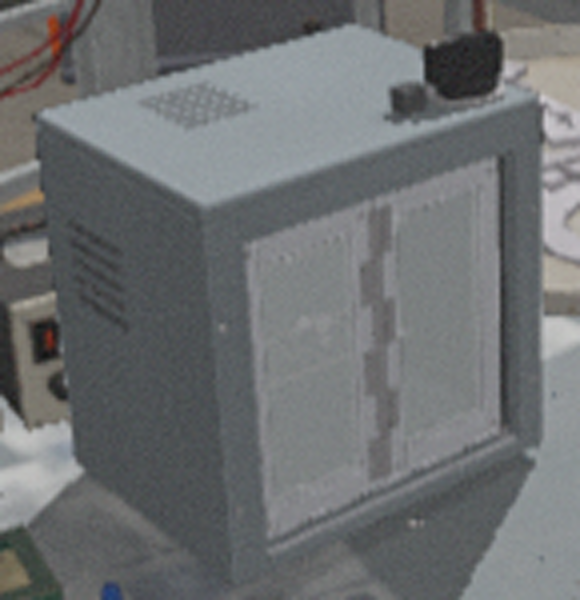

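Crop 1 shows the roof corners FR (301,198), FL (380,121), BL (455,169) and BR (379,259) in full-picture pixels. The knob's bar points at the plunger. Crop 2 shows the front with roof FL (267,197), FR (350,169) and bottom FL (272,291); the door is shut and the fold hinge is at about (309,230).

```bash
cat > h.py <<'E'
import numpy as np, cv2
from scipy.spatial.transform import Rotation as R
from scipy.optimize import least_squares
from rig import ctrl, viewer, order
def rot(q): return R.from_quat([q[1],q[2],q[3],q[0]]).as_matrix()
def cam(n):
    c=viewer.calibration(n)
    if n=="wrist":
        s=ctrl.sense(); T=c["T_tool_cam"]; Rt=rot(s["ee_rot"])
        return c, Rt@T[:3,:3], s["eef_pos"]+Rt@T[:3,3]
    return c, rot(c["attitude"]), c["xyz"]
def proj(C,P):
    c,Rc,t=C; p=(np.atleast_2d(P)-t)@Rc
    return np.c_[c["fx"]*p[:,0]/p[:,2]+c["cx"], c["fy"]*p[:,1]/p[:,2]+c["cy"]]
def onplane(C,uv,z):
    c,Rc,t=C; d=Rc@np.array([(uv[0]-c["cx"])/c["fx"],(uv[1]-c["cy"])/c["fy"],1]); return t+d*(z-t[2])/d[2]
E
python3 - <<'E'
from h import *
S,V=cam("scene"),cam("side")
k={"FL":(-110,143,298),"FR":(-110,-143,298),"BL":(110,143,298),"BR":(110,-143,298),"fl":(-110,143,0),"fr":(-110,-143,0),"bl":(110,143,0)}
ob={"S":{"FL":(266.75,197),"BL":(224.5,173.75),"BR":(301,151.75),"FR":(350,168.75),"fl":(272.5,290.75),"fr":(348.75,257.5)},
"V":{"FR":(301.3,198.3),"FL":(380,121),"BL":(454.7,169.3),"BR":(379,259.3)}}
def W(p,P): c,s=np.cos(p[2]),np.sin(p[2]); return np.array([p[0]+c*P[0]-s*P[1],p[1]+s*P[0]+c*P[1],P[2]])
def res(p,only="SV"):
    return np.concatenate([(proj({"S":S,"V":V}[n],W(p,k[a]))[0]-u) for n in only for a,u in ob[n].items()])
for o in("SV","S","V"):
    r=least_squares(res,[500,0,0],args=(o,),loss="soft_l1"); print(o,r.x.round(3),res(r.x,o).reshape(-1,2).round(1).tolist())
g=onplane
print("knob top side/scene", g(V,(280+140/3,100+285/3),312), g(S,(215+465/4,145+97/4),308))
print("block", g(V,(223,252),28),"bottle",g(V,(247,282),138),"small",g(S,(243,311),0))
p=least_squares(res,[500,0,0],args=("SV",),loss="soft_l1").x
for uv in((280+140/3,100+283/3),): q=g(V,uv,318)-[p[0],p[1],0]; c,s=np.cos(p[2]),np.sin(p[2]); print("knob own",c*q[0]+s*q[1],-s*q[0]+c*q[1])
E
```

```text
SV [6.50283e+02 7.30610e+01 5.00000e-02] [[-1.7, -2.1], [-2.7, -2.4], [1.5, -3.1], [-0.3, -2.0], [0.9, 2.7], [1.0, -0.9], [-1.4, -0.9], [-1.4, -1.0], [1.0, 0.2], [0.9, 0.2]]
S [642.38   78.914  -6.215] [[-0.8, -0.4], [-3.6, -0.7], [0.4, -2.1], [-0.2, -1.2], [1.7, 5.0], [1.1, 0.2]]
V [6.51015e+02 7.28150e+01 4.70000e-02] [[-1.3, -0.9], [-1.0, -0.8], [1.3, 0.6], [0.8, 0.5]]
knob top side/scene [591.38826611 -35.90366321 312.        ] [545.41853599  -7.56027142 308.        ]
block [ 401.03541783 -247.87366323   28.        ] bottle [ 551.53802298 -267.86955339  138.        ] small [517.80521745 312.59805547   0.        ]
knob own -63.18829528078323 -107.19949297988462
```

```bash
cat >> h.py <<'E'
def quatR(xdir,ydir):
    x=np.array(xdir,float);x/=np.linalg.norm(x);y=np.array(ydir,float);y-=x*(x@y);y/=np.linalg.norm(y)
    return np.c_[x,y,np.cross(x,y)]
def rows(pos,Rm,s=None):
    """total shift (tool axes, mm) and turn (deg) from measured pose to target"""
    s=s or ctrl.sense(); A=rot(s["ee_rot"])
    print("t",round(s["time_s"],2),"shift",(A.T@(np.array(pos)-s["eef_pos"])).round(1),"turn",np.degrees(R.from_matrix(A.T@Rm).as_rotvec()).round(1))
E
python3 - <<'E'
from h import *
A=rot(ctrl.sense()["ee_rot"]); print(A.round(3))
print(np.degrees(np.arctan2(A[1,1],A[0,1])))
rows([593,-37,480],quatR([0,0,-1],[1,0.05,0]))
rows([593,-37,480],quatR([0,0,-1],[-1,-0.05,0]))
E
```

```text
[[-0.     0.304 -0.953]
 [ 0.001 -0.953 -0.304]
 [-1.    -0.001 -0.   ]]
-72.30669544901477
t 0.15 shift [-277.8 -309.6 -553.7] turn [-75.2  -0.    0. ]
t 0.15 shift [-277.8 -309.6 -553.7] turn [104.8   0.    0. ]
```

Request:
carry_out --pt "-1 -50 -15 -20 -5 0 0" --pt "-1 -100 -35 -45 -14 0 0" --pt "-1 -145 -60 -80 -24 0 0" --pt "-1 -180 -90 -125 -34 0 0" --pt "-1 -205 -120 -175 -43 0 0"

```text
time_s: 0.78
eef_pos: [288.7, -333.3, 407.4]
ee_rot: [-0.359, -0.609, -0.358, 0.609]
force: [1.0, 0.3, 0.1]
grip_width: 0.994
```

```bash
python3 -c "
from h import *
print(ctrl.sense()['eef_pos'],ctrl.sense()['force'])
rows([593,-37,430],quatR([0,0,-1],[1,0.05,0]))"
```

```text
[ 288.72565588 -333.34543058  407.38718718] [1.00218026 0.3488011  0.08666908]
t 0.78 shift [ -22.7  122.1 -406.8] turn [-31.9   0.1  -0. ]
```

Request:
carry_out --pt "-1 -6 17 -58 -7 0 0" --pt "-1 -12 34 -116 -14 0 0" --pt "-1 -18 52 -174 -21 0 0" --pt "-1 -20 69 -232 -28 0 0" --pt "-1 -22 87 -290 -31.9 0 0"

```text
time_s: 1.4
eef_pos: [507.0, -122.6, 428.1]
ee_rot: [0.512, 0.488, 0.512, -0.488]
force: [-0.2, -0.6, 0.4]
grip_width: 1.003
```

```bash
python3 -c "
from h import *
print(ctrl.sense()['eef_pos'],ctrl.sense()['joints'])
rows([593,-37,430],quatR([0,0,-1],[1,0.05,0]))"
```

```text
[ 507.03658822 -122.59150216  428.07539036] [-4.61999767e-01  2.74789017e-01  9.74154183e-01 -1.23524432e-04
  1.89262851e+00 -5.10204227e-01]
t 1.4 shift [ -1.9  90.  -81.4] turn [-0.1  0.   0. ]
```

Request:
carry_out --pt "-1 -2 35 -32 0 0 0" --pt "-1 -2 70 -64 0 0 0" --pt "-1 -2 90 -81 0 0 0" --pt "-1 -2 90 -81 0 0 0" --pt "-1 -2 90 -81 0 0 0"

```text
time_s: 2.02
eef_pos: [591.8, -39.9, 430.1]
ee_rot: [0.511, 0.489, 0.511, -0.489]
force: [-0.1, -0.0, 0.1]
grip_width: 0.999
```

```bash
python3 - <<'E'
from h import *
print(ctrl.sense()['eef_pos'])
im=viewer.capture("wrist"); cv2.imwrite("pics/w1.png",im[:,:,::-1])
E
```

```text
[591.77261896 -39.85506341 430.05245728]
```

View pics/w1.png

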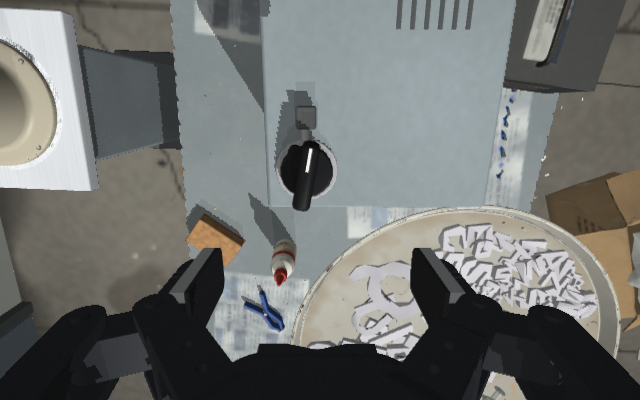

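The wrist view shows the knob base centred near (306,168) with the bar running from about (313,143) to (302,208). The roof's front edge is at column 267 and its right edge at row 206. I'll zoom in for the bar angle.

```bash
python3 - <<'E'
import cv2
b=cv2.imread("pics/w1.png")[70:230,240:360]; b=cv2.resize(b,None,fx=3.75,fy=3.75,interpolation=cv2.INTER_CUBIC)
b=cv2.convertScaleAbs(b,alpha=1.8,beta=20); cv2.imwrite("pics/w1c.png",b)
E
```

```text
(no output)
```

View pics/w1c.png

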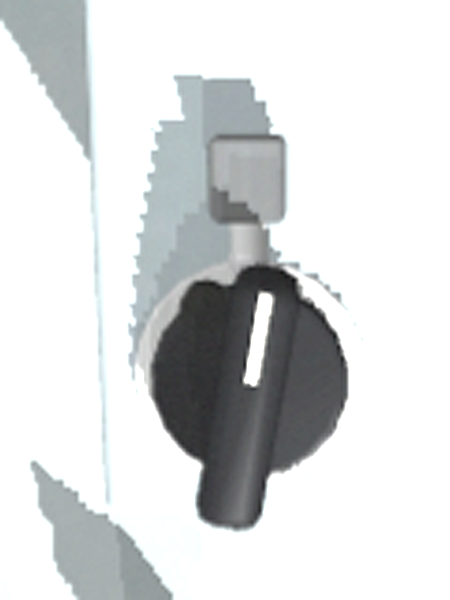

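The bar is leaning about 10° clockwise from own y (white mark (266,292)→(250,385) in the crop), with its top centre near full-picture pixel (307,172).

```bash
python3 - <<'E'
from h import *
C=cam("wrist")
f=lambda u,v,z: onplane(C,(240+u/3.75,70+v/3.75),z)[:2].round(1)
print("ctr",f(251,383,340),"base",f(248,367,312),"mark",f(266,292,340),f(250,385,340))
a=onplane(C,(267,100),298);b=onplane(C,(267.5,203),298);print("front edge",a,b, "plate right", onplane(C,(300,206),298),onplane(C,(340,207),298))
print("front edge crop",f(88,0,298),f(110,500,298)); print("plunger",f(247,178,316))
m=f(266,292,340)-f(250,385,340);h=np.degrees(np.arctan2(m[1],m[0]));print("bar heading",h)
c=f(251,383,340)
rows([c[0],c[1],430],quatR([0,0,-1],[np.cos(np.radians(h-90)),np.sin(np.radians(h-90)),0]))
print("knob z target shift", 430-316)
E
```

```text
ctr [583.4 -25.9] base [581.9 -28.1] mark [586.   -5.2] [583.2 -26.4]
front edge [543.28764527  31.02195455 298.        ] [543.78331753 -68.9334242  298.        ] plate right [576.71938873 -70.68059505 298.        ] [617.32764461 -69.9571329  298.        ]
front edge crop [540.1  56.8] [545.6 -69.2]
plunger [580.2  17.9]
bar heading 82.47617956136149
t 2.08 shift [  0.3  -7.6 -14.5] turn [10.1  0.  -0. ]
knob z target shift 114
```

Request:
carry_out --pt "-1 10 -4 -7 5 0 0" --pt "-1 30 -8 -13.4 10 0 0" --pt "-1 55 -8 -13.4 10 0 0" --pt "-1 85 -8 -13.4 10 0 0" --pt "-1 105 -8 -13.4 10 0 0" --newtons 60

```text
time_s: 2.7
eef_pos: [582.6, -27.1, 324.2]
ee_rot: [-0.466, -0.531, -0.466, 0.532]
force: [0.5, 0.3, 0.7]
grip_width: 0.999
```

Request:
carry_out --pt "-1 8 0 0 0 0 0" --pt "-1 8 0 0 0 0 0" --pt "0.2 8 0 0 0 0 0" --pt "1 8 0 0 0 0 0" --pt "1 8 0 0 0 0 0" --newtons 60

```text
time_s: 3.32
eef_pos: [583.6, -26.3, 317.3]
ee_rot: [0.467, 0.531, 0.467, -0.531]
force: [-0.3, 0.2, -0.2]
grip_width: 0.377
```

Request:
carry_out --pt "1 0 0 0 0 0 0" --pt "1 0 0 0 0 0 0" --pt "1 0 0 0 0 0 0" --pt "1 0 0 0 0 0 0" --pt "1 0 0 0 0 0 0"

```text
time_s: 3.95
eef_pos: [583.5, -26.3, 317.1]
ee_rot: [0.467, 0.531, 0.467, -0.531]
force: [-0.4, -0.7, 1.1]
grip_width: -0.002
```

The gripper has shut to zero opening, so the bar was missed. I'll look before doing anything else.

```bash
python3 - <<'E'
from h import *
im=viewer.capture("wrist"); s=viewer.capture("side")
a=im[:, 120:520]; b=cv2.resize(s[130:260,250:380],(400,400),interpolation=cv2.INTER_CUBIC)
o=cv2.convertScaleAbs(np.hstack([a,b])[:,:,::-1],alpha=1.4,beta=15); cv2.imwrite("pics/w2.png",o)
E
```

```text
(no output)
```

View pics/w2.png

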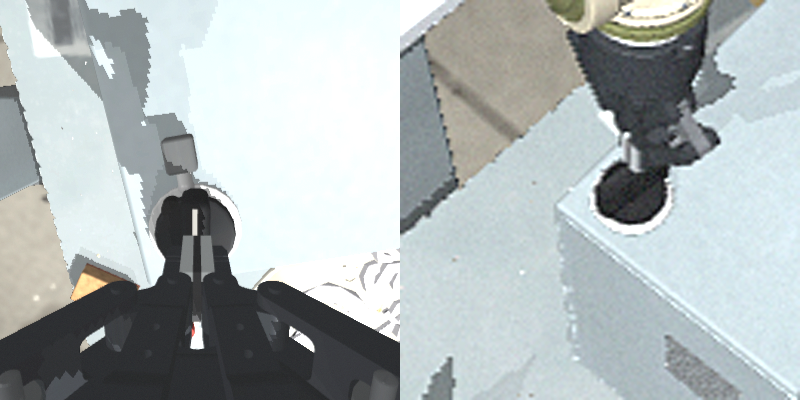

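The fingers are shut at the bar's location, but the picture doesn't show whether the bar lies between them. I'll overlay the expected TCP and bar outline on close crops.

```bash
python3 - <<'E'
from h import *
s=ctrl.sense(); print(s['grip_width'],s['eef_pos'],s['force'],s['wrist_torque'])
h=np.radians(82.5); d=np.array([np.cos(h),np.sin(h)]); n=np.array([-d[1],d[0]]); c0=np.array([583,-26.5])
out=[]
for name,(x0,y0,w) in {"wrist":(250,160,130),"side":(290,145,80)}.items():
    C=cam(name); im=cv2.convertScaleAbs(viewer.capture(name)[:,:,::-1].copy(),alpha=1.6,beta=25)
    k=400/w; im=cv2.resize(im[y0:y0+w,x0:x0+w],(400,400),interpolation=cv2.INTER_CUBIC)
    q=lambda P:((proj(C,P)-[x0-.0,y0])*k).astype(np.int32)
    P=[[*(c0+a*30*d+b*8*n),340] for a,b in((1,1),(1,-1),(-1,-1),(-1,1))]
    cv2.polylines(im,[q(np.array(P))],True,(0,255,0),1); cv2.circle(im,tuple(map(int,q(s['eef_pos'])[0])),4,(0,0,255),-1)
    out.append(im)
cv2.imwrite("pics/w3.png",np.hstack(out))
E
```

```text
-0.0030457828901147076 [583.54638218 -26.32431303 317.05902716] [-0.24733464 -0.51963478 -0.85582795] [0.03718678 0.00231544 0.05116765]
```

View pics/w3.png

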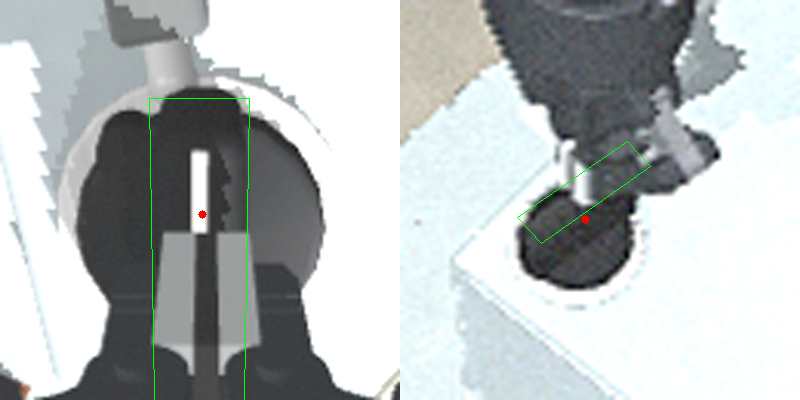

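The fingers look to be above the bar, not beside it, so the height or position estimate is off. I'll triangulate the white mark from the first side and wrist pictures.

```bash
python3 - <<'E'
from h import *
s0=dict(eef_pos=np.array([591.77,-39.86,430.05]),ee_rot=np.array([0.511,0.489,0.511,-0.489]))
c=viewer.calibration("wrist");T=c["T_tool_cam"];q=s0["ee_rot"]/np.linalg.norm(s0["ee_rot"]);A=rot(q)
W=(c,A@T[:3,:3],s0["eef_pos"]+A@T[:3,3]); V=cam("side")
def tri(obs):
    def res(P): return np.concatenate([proj(C,P)[0]-uv for C,uv in obs])
    r=least_squares(res,[590,-30,330]); return r.x.round(1),r.fun.round(2)
o=lambda u,v:(240+u/3.75,70+v/3.75); k=lambda u,v:(280+u/3,100+v/3)
print("camera W",W[2])
print("mark", tri([(W,o(258,338)),(V,k(157,240))]))
print("base ring", tri([(W,o(246,365)),(V,k(136,288))]))
print("plunger top", tri([(W,o(247,175)),(V,k(183,228))]))
print("roof FR corner", tri([(W,(267.5,207)),(V,k(64,295))]))
# bench objects by wrist on z-plane vs side
print("bottle tip", tri([(W,(281,281)),(V,(246,281))]))
print("block ctr", tri([(W,(215,240)),(V,(223,250))]))
E
```

```text
camera W [588.95294967  33.13299167 603.09917932]
mark (array([584.9, -14.6, 342.7]), array([ 0.31, -0.17, -0.89, -0.22]))
base ring (array([581.1, -31.6, 290.1]), array([ 0.31, -0.17, -0.76, -0.21]))
plunger top (array([580.4,  19. , 314.4]), array([ 0.31, -0.19, -0.9 , -0.15]))
roof FR corner (array([544. , -74.2, 292.4]), array([ 1.  , -0.42, -2.12, -1.02]))
bottle tip (array([ 541.5, -266.8,  122.5]), array([ 0.27, -0.1 , -0.36, -0.2 ]))
block ctr (array([ 397. , -243.1,   22.2]), array([-0.71,  0.2 ,  0.85,  0.66]))
```

The triangulation puts the bar at (583,-26) with its top at about z = 341, so the knob is where I thought. From the same pictures the visible fingertips sit about 32 mm behind the reported TCP, which explains closing above the bar. I'll reopen, go 28 mm lower with a force check, and close again.

Request:
carry_out --pt "-1 0 0 0 0 0 0" --pt "-1 0 0 0 0 0 0" --pt "-1 0 0 0 0 0 0" --pt "-1 0 0 0 0 0 0" --pt "-1 0 0 0 0 0 0"

```text
time_s: 4.78
eef_pos: [583.5, -26.3, 317.1]
ee_rot: [-0.467, -0.531, -0.467, 0.531]
force: [-0.8, -0.6, -0.6]
grip_width: 0.998
```

Request:
carry_out --pt "-1 5 0 0 0 0 0" --pt "-1 12 0 0 0 0 0" --pt "-1 18 0 0 0 0 0" --pt "-1 24 0 0 0 0 0" --pt "-1 28 0 0 0 0 0"

```text
time_s: 5.4
eef_pos: [583.5, -26.3, 288.6]
ee_rot: [-0.467, -0.531, -0.467, 0.531]
force: [0.6, 0.6, -0.3]
grip_width: 0.999
```

Request:
carry_out --pt "1 0 0 0 0 0 0" --pt "1 0 0 0 0 0 0" --pt "1 0 0 0 0 0 0" --pt "1 0 0 0 0 0 0" --pt "1 0 0 0 0 0 0"

```text
time_s: 6.02
eef_pos: [582.6, -26.1, 289.5]
ee_rot: [-0.466, -0.531, -0.467, 0.532]
force: [-7.0, 0.8, 3.3]
grip_width: 0.17
```

Request:
carry_out --pt "1 0 0 0 0 0 0" --pt "1 0 0 0 0 0 0" --pt "1 0 0 0 0 0 0" --pt "1 0 0 0 0 0 0" --pt "1 0 0 0 0 0 0"

```text
time_s: 6.65
eef_pos: [582.6, -26.1, 289.5]
ee_rot: [-0.466, -0.531, -0.467, 0.532]
force: [-7.5, 0.4, 3.2]
grip_width: 0.17
```

The bar is gripped (opening 0.17, about 14.5 mm). Now I'll turn it clockwise.

Request:
carry_out --pt "1 0 0 0 9 0 0" --pt "1 0 0 0 18 0 0" --pt "1 0 0 0 27 0 0" --pt "1 0 0 0 36 0 0" --pt "1 0 0 0 45 0 0" --newtons 80

```text
time_s: 7.28
eef_pos: [586.7, -28.7, 289.7]
ee_rot: [0.228, 0.673, 0.223, -0.667]
force: [19.7, -11.3, -2.7]
grip_width: 0.165
```

```bash
python3 -c "
from h import *
s=ctrl.sense();A=rot(s['ee_rot']);print(np.degrees(np.arctan2(A[1,1],A[0,1])),s['force'],s['wrist_torque'],s['grip_width'])"
```

```text
-52.78258766902598 [ 19.72381407 -11.28623162  -2.66185673] [-2.04116371 -3.37211365  0.15398662] 0.16462846885610324
```

There's a side force of 20 N: the grip centre is about 6 mm off the knob's axis. I'll follow the arc round the true axis, near (582,-32), for the rest of the turn.

Request:
carry_out --pt "1 0 4 -1.4 3 0 0" --pt "1 0 5 -1.3 11 0 0" --pt "1 0 6 -1.0 20 0 0" --pt "1 0 7 -0.6 29 0 0" --pt "1 0 7.6 -0.2 37 0 0"

```text
time_s: 7.9
eef_pos: [588.1, -32.6, 289.6]
ee_rot: [-0.002, -0.707, -0.002, 0.707]
force: [-2.8, -1.0, 3.3]
grip_width: 0.166
```

```bash
python3 -c "
from h import *
s=ctrl.sense();A=rot(s['ee_rot']);print(np.degrees(np.arctan2(A[1,1],A[0,1])),s['force'],s['wrist_torque'],s['grip_width'],s['joints'])"
```

```text
-89.66399054209333 [-2.83948871 -1.04764968  3.30663237] [-0.26953062  0.53709967  1.07060276] 0.16599810573261983 [-2.53612343e-01  4.20022531e-01  1.12315600e+00 -9.27764679e-04
  1.59819658e+00  1.31129401e+00]
```

Request:
carry_out --pt "1 0 0 0 -1.5 0 0" --pt "-1 0 0 0 -1.5 0 0" --pt "-1 0 0 0 -1.5 0 0" --pt "-1 0 0 0 -1.5 0 0" --pt "-1 0 0 0 -1.5 0 0"

```text
time_s: 8.52
eef_pos: [588.4, -32.2, 289.0]
ee_rot: [-0.013, -0.707, -0.013, 0.707]
force: [0.5, -0.7, 0.2]
grip_width: 0.986
```

Request:
carry_out --pt "-1 0 0 0 0 0 0" --pt "-1 -20 0 0 0 0 0" --pt "-1 -60 0 0 0 0 0" --pt "-1 -110 0 0 0 0 0" --pt "-1 -110 0 0 0 0 0"

```text
time_s: 9.15
eef_pos: [588.9, -32.3, 402.9]
ee_rot: [0.014, 0.71, 0.012, -0.704]
force: [0.3, 0.6, 0.3]
grip_width: 1.003
```

```bash
python3 - <<'E'
from h import *
s=ctrl.sense(); print(s['eef_pos'],s['joints'].round(3))
im=viewer.capture("wrist"); cv2.imwrite("pics/w4.png",im[:,:,::-1])
E
```

```text
[588.89560302 -32.31241572 402.92441088] [-0.253  0.439  0.81   0.     1.885  1.281]
```

View pics/w4.png

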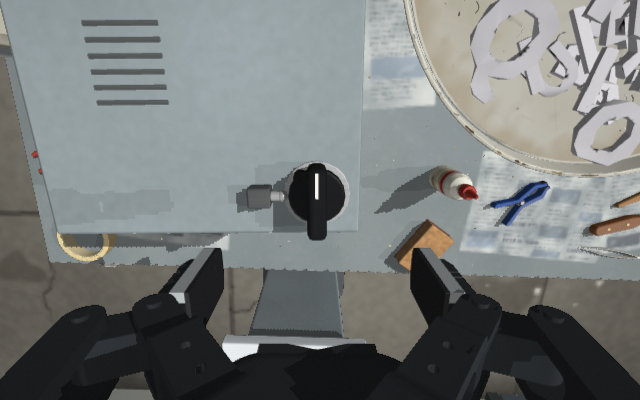

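The knob now shows its bar along own x (image vertical, base near (317,193)), 90° from the start: the latch is open. The bottle, block and plunger are undisturbed. Next I'll back off in front of the cabinet, tilt the tool and close the fingers, which also gives poses for checking an arm model.

Request:
carry_out --pt "-1 -10 0 40 0 0 0" --pt "0 -15 0 90 0 8 4" --pt "1 -15 0 140 0 16 8" --pt "1 -15 0 190 0 24 12" --pt "1 -15 0 220 0 30 15"

```text
time_s: 9.82
eef_pos: [366.7, -39.7, 413.0]
ee_rot: [0.101, 0.862, -0.076, -0.491]
force: [-0.1, -0.9, 1.6]
grip_width: 0.141
```

```bash
cat > k.py <<'E'
from h import *
# p=[h,o1,L1,L2,o2,d,o3]
def fk(q,p):
    Rz=lambda a:R.from_euler('z',a); Ry=lambda a:R.from_euler('y',a)
    h,o1,L1,L2,o2,d,o3=p
    A=Rz(q[0]); t=A.apply([0,o1,h]); A=A*Ry(q[1]); t=t+A.apply([0,0,L1]); A=A*Ry(q[2]); t=t+A.apply([0,o2,L2]); A=A*Rz(q[3])*Ry(q[4]); t=t+A.apply([0,o3,d])
    A=A*Rz(q[5])*T0; return t,A
# tool x = flange z ; tool y = flange x*? (heading psi=j1-j6 with tool down)
T0=R.from_matrix(np.c_[[0,0,1],[-1,0,0],[0,-1,0]])
E
python3 - <<'E'
from k import *
D=[([-1.48543,.313447,1.498445,0,1.331039,-.223409],[159.51,-499.86,201.63]),
([-.462,.274789,.974154,0,1.892629,-.510204],[507.04,-122.59,428.08]),
([-.253612,.420023,1.123156,-.00093,1.598197,1.311294],[588.1,-32.6,289.6]),
([-.253,.439,.81,0,1.885,1.281],[588.9,-32.31,402.92])]
s=ctrl.sense(); D.append((s["joints"],s["eef_pos"])); print(s["joints"].round(4),s["eef_pos"])
print(rot(s["ee_rot"]).round(3)); 
f=lambda p:np.concatenate([fk(q,p)[0]-x for q,x in D]+[0.001*np.array(p)])
r=least_squares(f,[160,116,440,400,0,280,0]); print(r.x.round(1),f(r.x)[:-7].round(1))
print(fk(s["joints"],r.x)[1].as_matrix().round(3)); 
im=viewer.capture("wrist"); cv2.imwrite("pics/w5.png",im[:,:,::-1])
C=cam("wrist")
E
```

```text
[-4.2980e-01 -4.8160e-01  1.8061e+00  1.3000e-03  1.2272e+00  1.1037e+00] [366.6932486  -39.7457083  413.03616241]
[[ 0.506 -0.032 -0.862]
 [-0.231 -0.968 -0.1  ]
 [-0.831  0.249 -0.497]]
[ 176.9  520.5  449.6  397.9  520.6  308.5 -924.9] [  1.  -12.9  -0.5  -8.1   4.   -1.    3.5  -0.9   1.2  -7.1   2.   -1.6
  -0.4   0.2   1.9]
[[ 0.506 -0.032 -0.862]
 [-0.231 -0.968 -0.1  ]
 [-0.831  0.249 -0.497]]
```

```bash
cat > k.py <<'E'
from h import *
# p=[h,c,L1,L2,e,d,w]; lateral o1,o2,o3
def fk(q,p,o=(116.2,0,0)):
    Rz=lambda a:R.from_euler('z',a); Ry=lambda a:R.from_euler('y',a)
    h,c,L1,L2,e,d,w=p
    A=Rz(q[0]); t=A.apply([c,o[0],h]); A=A*Ry(q[1]); t=t+A.apply([0,0,L1]); A=A*Ry(q[2]); t=t+A.apply([e,o[1],L2]); A=A*Rz(q[3])*Ry(q[4]); t=t+A.apply([w,o[2],d])
    A=A*Rz(q[5])*T0; return t,A
T0=R.from_matrix(np.c_[[0,0,1],[-1,0,0],[0,-1,0]])
E
python3 - <<'E'
from k import *
D=[([-1.48543,.313447,1.498445,0,1.331039,-.223409],[159.51,-499.86,201.63]),
([-.462,.274789,.974154,0,1.892629,-.510204],[507.04,-122.59,428.08]),
([-.253612,.420023,1.123156,-.00093,1.598197,1.311294],[588.1,-32.6,289.6]),
([-.253,.439,.81,0,1.885,1.281],[588.9,-32.31,402.92])]
s=ctrl.sense(); D.append((s["joints"],s["eef_pos"]))
for m in ([1,0,1,1,0,1,0],[1,0,1,1,1,1,0],[1,1,1,1,0,1,0],[1,0,1,1,0,1,1]):
    m=np.array(m,float)
    f=lambda p:np.concatenate([fk(q,p*m)[0]-x for q,x in D]+[.001*p])
    r=least_squares(f,np.array([160,0,440,400,0,280,0.])); print((r.x*m).round(1),f(r.x)[:-7].round(1))
E
```

```text
[176.1   0.  447.3 398.7   0.  305.6   0. ] [  1.  -13.   -0.8  -8.    3.9  -0.9   3.4  -1.    0.4  -7.3   2.   -1.4
  -0.7   0.2   2.7]
[201.4   0.  439.  397.5  39.1 284.5   0. ] [-0.1 -0.   0.   0.  -0.1 -0.   0.  -0.1  0.  -0.   0.1 -0.  -0.  -0.1
  0. ]
[174.9   3.6 443.9 396.3  -0.  300.7   0. ] [  1.  -13.2   0.2  -7.6   3.7  -1.3   3.3  -0.9   0.8  -7.4   2.   -1.6
  -0.4   0.1   1.9]
[183.4  -0.  463.8 401.2  -0.  328.3   8.5] [  0.9 -12.   -1.1  -9.5   4.6   0.4   4.2  -1.2   0.1  -6.2   1.7  -1.1
  -0.4   0.2   1.6]
```

The model with an elbow offset fits all five poses to 0.1 mm. I'll use it to look for tool leans that reach the fold and the leading edge within joint range.

```bash
cat >> k.py <<'E'
PP=np.array([201.4,0,439,397.5,39.1,284.5,0])
LO=np.array([-2.94,-.97,.19,-1.23,.02,-2.88]);HI=np.array([2.94,2.17,2.56,4.37,3.11,2.88])
TIP=31.
CAB=np.array([650,76.]);YAW=.044
def w(x,y,z): c,s=np.cos(YAW),np.sin(YAW); return np.array([CAB[0]+c*x-s*y,CAB[1]+s*x+c*y,z])
def tool(th,ph,roll=0):
    "th down from horizontal, ph heading (deg world); roll 0: tool y horizontal(left)"
    t,p=np.radians([th,ph]); X=[np.cos(t)*np.cos(p),np.cos(t)*np.sin(p),-np.sin(t)]
    return R.from_matrix(quatR(X,[-np.sin(p),np.cos(p),0]))*R.from_euler('x',roll,degrees=True)
def ik(tip,Rm,q0):
    X=Rm.apply([1,0,0]); tcp=np.array(tip)+TIP*X
    def f(q):
        t,A=fk(q,PP); return np.r_[(t-tcp)/100,(Rm.inv()*A).as_rotvec()]
    r=least_squares(f,np.clip(q0,LO+.001,HI-.001),bounds=(LO,HI)); return r.x,np.abs(r.fun).max()
E
python3 - <<'E'
from k import *
seeds=[[0,-.3,2.2,0,.7,0],[0,-.3,2.2,3.14,.4,0],[-.4,-.3,2.2,1.6,.8,0],[.3,-.3,2.2,-1,.8,0]]
pts={"pre":w(-135,0,60),"c0":w(-98,0,60),"c.65":w(-96+115*np.sin(.65)-2,115-115*np.cos(.65),60),"e0":w(-75,-90,60),"e1":w(-75,65,60)}
for th in(35,45,52):
  for ph in(-20,5,30,50):
    for roll in (0,90,180,-90):
      for s in seeds:
        q=s;ok=[]
        for n,P in pts.items():
            q,e=ik(P,tool(th,ph,roll),q)
            if e<2e-3: ok.append(n)
            else: break
        if len(ok)>=4: print(th,ph,roll,ok[-1],q.round(2) if len(ok)==5 else ""); break
E
```

```text
35 -20 0 e1 [0.23 0.59 2.01 4.14 0.57 1.02]
35 -20 180 e1 [ 0.23  0.59  2.01  4.14  0.57 -2.13]
35 -20 -90 e1 [ 0.23  0.59  2.01  4.14  0.57 -0.56]
35 5 0 e1 [0.01 0.54 2.14 3.01 0.5  1.64]
35 5 180 e1 [ 0.01  0.54  2.14  3.01  0.5  -1.5 ]
35 5 -90 e1 [0.01 0.54 2.14 3.01 0.5  0.07]
35 30 0 e1 [-0.21  0.55  2.12  2.03  0.66  2.1 ]
35 30 90 e1 [-0.21  0.55  2.12  2.03  0.66 -2.62]
35 30 180 e1 [-0.21  0.55  2.12  2.03  0.66 -1.04]
35 30 -90 e1 [-0.21  0.55  2.12  2.03  0.66  0.53]
35 50 0 e1 [-0.32  0.6   1.99  1.51  0.87  2.27]
35 50 90 e1 [-0.32  0.6   1.99  1.51  0.87 -2.44]
35 50 180 e1 [-0.32  0.6   1.99  1.51  0.87 -0.87]
35 50 -90 e1 [-0.32  0.6   1.99  1.51  0.87  0.7 ]
45 5 0 e1 [0.01 0.48 2.06 2.87 0.19 1.78]
45 5 90 e0 
45 5 180 e1 [ 0.01  0.48  2.06  2.87  0.19 -1.36]
45 5 -90 e1 [0.01 0.48 2.06 2.87 0.19 0.21]
45 30 0 e1 [-0.17  0.49  2.04  1.67  0.47  2.51]
45 30 90 e1 [-0.17  0.49  2.04  1.67  0.47 -2.21]
45 30 180 e1 [-0.17  0.49  2.04  1.67  0.47 -0.64]
45 30 -90 e1 [-0.17  0.49  2.04  1.67  0.47  0.93]
45 50 0 e1 [-0.26  0.55  1.93  1.27  0.73  2.55]
45 50 90 e1 [-0.26  0.55  1.93  1.27  0.73 -2.16]
45 50 180 e1 [-0.26  0.55  1.93  1.27  0.73 -0.59]
45 50 -90 e1 [-0.26  0.55  1.93  1.27  0.73  0.98]
52 5 90 e1 [ 0.02  0.47  1.99  1.12  0.05 -1.17]
52 5 180 e1 [0.02 0.47 1.99 1.12 0.05 0.4 ]
52 5 -90 e1 [0.02 0.47 1.99 1.12 0.05 1.97]
52 30 90 e1 [-0.13  0.48  1.97  1.25  0.41 -1.76]
52 30 180 e1 [-0.13  0.48  1.97  1.25  0.41 -0.19]
52 30 -90 e1 [-0.13  0.48  1.97  1.25  0.41  1.38]
52 50 0 e1 [-0.21  0.53  1.88  1.05  0.68  2.8 ]
52 50 90 e1 [-0.21  0.53  1.88  1.05  0.68 -1.91]
52 50 180 e1 [-0.21  0.53  1.88  1.05  0.68 -0.34]
52 50 -90 e1 [-0.21  0.53  1.88  1.05  0.68  1.23]
```

```bash
cat >> k.py <<'E'
def plan(qs,g=1):
    "rows of Cartesian deltas for joint waypoints, 5 per call, relative to call start"
    for i in range(0,len(qs)-1,5):
        t0,A0=fk(qs[i],PP); print("call")
        for q in qs[i+1:i+6]:
            t,A=fk(q,PP); X=A.apply([1,0,0]); print([g,*A0.inv().apply(t-t0).round(1),*np.degrees((A0.inv()*A).as_rotvec()).round(1)],"  tip",(t-TIP*X).round(0),"q",q.round(2))
E
python3 - <<'E'
from k import *
q0=ctrl.sense()["joints"]; print(fk(q0,PP)[0],ctrl.sense()["eef_pos"])
qg,e=ik(w(-215,0,130),tool(35,5,-90),[0,0,2.2,3,.5,.1]); print(qg.round(3),e)
n=20; qs=[q0+(qg-q0)*i/n for i in range(n+1)]
plan(qs)
E
```

```text
[361.19589572 -37.74616108 411.92782658] [361.20766491 -37.64170806 411.91970475]
[-0.312  0.084  2.532  2.424  0.506  0.414] 3.268496584496461e-15
call
[1, np.float64(22.0), np.float64(-33.5), np.float64(-8.9), np.float64(0.4), np.float64(1.6), np.float64(-6.6)]   tip [365.  -6. 416.] q [-0.43 -0.47  1.86  0.12  1.19  1.07]
[1, np.float64(40.0), np.float64(-65.8), np.float64(-17.2), np.float64(1.5), np.float64(3.3), np.float64(-12.9)]   tip [381.  19. 397.] q [-0.42 -0.44  1.89  0.24  1.15  1.03]
[1, np.float64(54.3), np.float64(-96.1), np.float64(-25.3), np.float64(3.2), np.float64(5.0), np.float64(-18.8)]   tip [396.  42. 381.] q [-0.41 -0.41  1.93  0.37  1.12  1.  ]
[1, np.float64(65.8), np.float64(-123.6), np.float64(-33.3), np.float64(5.6), np.float64(6.7), np.float64(-24.4)]   tip [409.  64. 367.] q [-0.41 -0.38  1.96  0.49  1.08  0.96]
[1, np.float64(75.1), np.float64(-148.1), np.float64(-41.2), np.float64(8.5), np.float64(8.3), np.float64(-29.5)]   tip [421.  83. 356.] q [-0.4  -0.35  2.    0.61  1.05  0.93]
call
[1, np.float64(18.1), np.float64(-14.9), np.float64(-3.1), np.
[... 1862 characters left out ...]
.55]
[1, np.float64(1.5), np.float64(50.2), np.float64(-1.9), np.float64(11.0), np.float64(5.4), np.float64(4.1)]   tip [476.  96. 205.] q [-0.33 -0.    2.43  2.06  0.61  0.52]
[1, np.float64(-1.3), np.float64(79.7), np.float64(0.4), np.float64(16.5), np.float64(8.0), np.float64(7.0)]   tip [466.  86. 181.] q [-0.32  0.03  2.46  2.18  0.58  0.48]
[1, np.float64(-6.8), np.float64(111.3), np.float64(5.4), np.float64(21.8), np.float64(10.6), np.float64(10.3)]   tip [453.  76. 156.] q [-0.32  0.05  2.5   2.3   0.54  0.45]
[1, np.float64(-15.3), np.float64(144.2), np.float64(13.4), np.float64(27.1), np.float64(13.2), np.float64(14.1)]   tip [435.  67. 130.] q [-0.31  0.08  2.53  2.42  0.51  0.41]
```

Request:
carry_out --pt "1 22 -33.5 -9 0.4 1.6 -6.6" --pt "1 40 -66 -17 1.5 3.3 -12.9" --pt "1 54 -96 -25 3.2 5 -18.8" --pt "1 66 -124 -33 5.6 6.7 -24.4" --pt "1 75 -148 -41 8.5 8.3 -29.5"

```text
time_s: 10.5
eef_pos: [446.1, 90.8, 333.4]
ee_rot: [-0.089, 0.889, 0.118, -0.433]
force: [0.9, -0.4, 0.0]
grip_width: -0.0
```

```bash
python3 - <<'E'
from k import *
s=ctrl.sense(); q0=s["joints"]; print(s["time_s"],q0.round(3),fk(q0,PP)[0],s["eef_pos"]); print(fk(q0,PP)[1].as_matrix().round(3)-rot(s["ee_rot"]).round(3))
E
```

```text
10.5 [-0.401 -0.331  1.98   0.609  1.052  0.937] [446.10701359  90.75143784 333.4625111 ] [446.12337876  90.79914095 333.44252032]
[[0. 0. 0.]
 [0. 0. 0.]
 [0. 0. 0.]]
```

The model holds off-plane as well. I'll carry on with the planned sweep.

Request:
carry_out --pt "1 18 -15 -3 3.3 2.1 -4.5" --pt "1 34 -27 -6.6 7.2 4.3 -8.4" --pt "1 48 -35.5 -10 11.4 6.5 -11.8" --pt "1 60 -40.5 -13.4 16.1 8.7 -14.5" --pt "1 72 -42 -16 21.1 10.8 -16.6"

```text
time_s: 11.12
eef_pos: [496.0, 149.9, 300.1]
ee_rot: [-0.321, 0.869, 0.153, -0.345]
force: [1.1, 0.5, 0.5]
grip_width: 0.001
```

Request:
carry_out --pt "1 10 5.3 -0.3 5.1 2.5 -1.4" --pt "1 18.6 14.2 0 10.5 5.1 -2.1" --pt "1 25.7 27 1.2 15.9 7.6 -2.2" --pt "1 31.4 43 4.4 21.5 10 -1.6" --pt "1 35.7 62 10 27.2 12.4 -0.5"

```text
time_s: 11.75
eef_pos: [517.1, 125.0, 235.3]
ee_rot: [-0.531, 0.8, 0.036, -0.275]
force: [0.9, -0.2, 0.0]
grip_width: -0.001
```

Request:
carry_out --pt "1 2 23.5 -1.8 5.5 2.7 1.8" --pt "1 1.5 50 -1.9 11 5.4 4.1" --pt "1 -1.3 80 0.4 16.5 8 7" --pt "1 -7 111 5.4 21.8 10.6 10.3" --pt "1 -15 144 13.4 27.1 13.2 14.1"

```text
time_s: 12.38
eef_pos: [463.7, 68.2, 112.2]
ee_rot: [-0.666, 0.678, -0.188, -0.246]
force: [1.1, -0.0, -0.5]
grip_width: -0.0
```

```bash
python3 - <<'E'
from k import *
s=ctrl.sense(); q0=s["joints"]; print(s["time_s"],q0.round(3),s["eef_pos"],s["force"]); 
print(rot(s["ee_rot"])[:,0])
# push path: standoff -> pre(-135) z60 -> c0 -> .3 -> .65
def path(tips,Rm,q):
    out=[]
    for P in tips:
        q,e=ik(P,Rm,q); out.append(q); assert e<1e-3,(P,e)
    return out
Rm=tool(35,5,-90)
L=lambda a,b,n:[a+(b-a)*i/n for i in range(1,n+1)]
tips=L(w(-215,0,130),w(-150,0,58),5)
print("approach"); qs=[q0]+path(tips,Rm,q0); plan(qs)
im=viewer.capture("wrist");cv2.imwrite("pics/w6.png",im[:,:,::-1]); im=viewer.capture("scene");cv2.imwrite("pics/s6.png",im[130:330,200:470,::-1])
a=cv2.resize(cv2.imread("pics/w6.png"),(480,300)); b=cv2.resize(cv2.imread("pics/s6.png"),(405,300)); cv2.imwrite("pics/v6.png",np.hstack([a[:,:395],b]))
E
```

```text
12.375 [-0.309  0.082  2.515  2.39   0.48   0.462] [463.73325021  68.18627589 112.15181757] [ 1.06024925 -0.00489214 -0.45181985]
[ 0.80800163  0.07294858 -0.5846468 ]
approach
call
[1, np.float64(16.4), np.float64(5.9), np.float64(0.3), np.float64(-0.5), np.float64(0.1), np.float64(-0.8)]   tip [448.  67. 116.] q [-0.29  0.17  2.51  2.52  0.55  0.32]
[1, np.float64(35.4), np.float64(10.0), np.float64(-0.4), np.float64(-0.5), np.float64(0.1), np.float64(-0.8)]   tip [461.  68. 101.] q [-0.27  0.25  2.48  2.6   0.59  0.26]
[1, np.float64(54.3), np.float64(14.1), np.float64(-1.0), np.float64(-0.5), np.float64(0.1), np.float64(-0.8)]   tip [474.  68.  87.] q [-0.26  0.33  2.45  2.65  0.62  0.21]
[1, np.float64(73.3), np.float64(18.2), np.float64(-1.7), np.float64(-0.5), np.float64(0.1), np.float64(-0.8)]   tip [487.  69.  72.] q [-0.24  0.39  2.42  2.69  0.65  0.17]
[1, np.float64(92.2), np.float64(22.3), np.float64(-2.3), np.float64(-0.5), np.float64(0.1), np.float64(-0.8)]   tip [500.  69.  58.] q [-0.23  0.46  2.38  2.73  0.68  0.15]
```

View pics/v6.png

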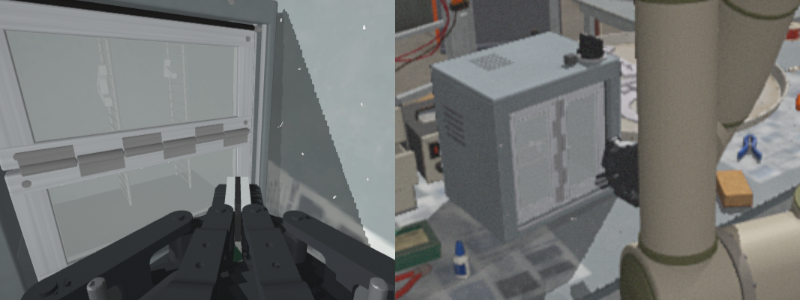

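The wrist view shows the shut door with the fold hinge as a band from about (27,220) to (300,173) in full-picture pixels, and the finger tips at (317,247). The scene view shows the knob turned and nothing disturbed. I'll use the hinge line to check the cabinet's y.

```bash
python3 - <<'E'
from k import *
C=cam("wrist"); c,Rc,t=C
def ray(uv): return Rc@np.array([(uv[0]-c["cx"])/c["fx"],(uv[1]-c["cy"])/c["fy"],1])
n=np.array([np.cos(YAW),np.sin(YAW),0]); p0=w(-99,0,100)
for uv in [(27,220),(100,207),(300,173)]:
    d=ray(uv); P=t+d*(n@(p0-t))/(n@d); v=P-[*CAB,0]; print(uv,P.round(1),"own y",(-np.sin(YAW)*v[0]+np.cos(YAW)*v[1]).round(1))
# jamb right inner edge & door bottom, for reference
E
```

```text
(27, 220) [551.3  67.2 246.9] own y -4.4
(100, 207) [551.3  66.7 213. ] own y -5.0
(300, 173) [551.4  65.8  67.7] own y -5.9
```

Request:
carry_out --pt "1 17 6 0 -0.5 0 -0.8" --pt "1 36 10 0 -0.5 0 -0.8" --pt "1 55 14 -1 -0.5 0 -0.8" --pt "1 73 18 -2 -0.5 0 -0.8" --pt "1 92 22 -2 -0.5 0 -0.8"

```text
time_s: 13.1
eef_pos: [528.4, 72.6, 42.8]
ee_rot: [-0.664, 0.685, -0.178, -0.242]
force: [0.4, -0.9, 1.5]
grip_width: -0.002
```

The hinge sits about 5 mm further right than assumed, which agrees with the side-camera fit, so I'll set the cabinet y to 72.

```bash
sed -i 's/^CAB=.*/CAB=np.array([650,72.]);YAW=.045/' k.py; cat >> k.py <<'E'
def path(tips,Rms,q):
    out=[]
    for P,Rm in zip(tips,Rms):
        q,e=ik(P,Rm,q); out.append(q)
        if e>1e-3: print("IK",P,e)
    return out
L=lambda a,b,n:[a+(b-a)*i/n for i in range(1,n+1)]
E
python3 - <<'E'
from k import *
q0=ctrl.sense()["joints"]; Rm=tool(35,5,-90)
tips=L(w(-150,-5,58),w(-102,0,58),3)+[w(-96+115*np.sin(a)-4,115-115*np.cos(a),58) for a in np.linspace(.08,.66,7)]
plan([q0]+path(tips,[Rm]*10,q0))
E
```

```text
call
[1, np.float64(11.7), np.float64(-4.8), np.float64(-8.8), np.float64(0.3), np.float64(0.3), np.float64(0.4)]   tip [516.  63.  58.] q [-0.24  0.47  2.34  2.7   0.66  0.17]
[1, np.float64(25.0), np.float64(-13.9), np.float64(-8.0), np.float64(0.3), np.float64(0.3), np.float64(0.4)]   tip [532.  65.  58.] q [-0.22  0.49  2.3   2.71  0.63  0.18]
[1, np.float64(38.2), np.float64(-23.0), np.float64(-7.1), np.float64(0.3), np.float64(0.3), np.float64(0.4)]   tip [548.  67.  58.] q [-0.2   0.5   2.25  2.72  0.6   0.19]
[1, np.float64(47.4), np.float64(-29.4), np.float64(-7.3), np.float64(0.3), np.float64(0.3), np.float64(0.4)]   tip [559.  68.  58.] q [-0.19  0.51  2.22  2.72  0.58  0.2 ]
[1, np.float64(56.5), np.float64(-35.7), np.float64(-6.4), np.float64(0.3), np.float64(0.3), np.float64(0.4)]   tip [570.  70.  58.] q [-0.18  0.52  2.19  2.72  0.56  0.21]
call
[1, np.float64(9.0), np.float64(-6.3), np.float64(2.0), np.float64(0.0), np.float64(-0.0), np.float64(-0.0)]   tip [581.  73.  58.] q [-0.17  0.54  2.16  2.73  0.54  0.21]
[1, np.float64(17.7), np.float64(-12.4), np.float64(5.1), np.float64(0.0), np.float64(-0.0), np.float64(-0.0)]   tip [591.  77.  58.] q [-0.15  0.55  2.13  2.74  0.52  0.22]
[1, np.float64(26.2), np.float64(-18.3), np.float64(9.2), np.float64(-0.0), np.float64(-0.0), np.float64(-0.0)]   tip [601.  82.  58.] q [-0.13  0.56  2.1   2.76  0.5   0.22]
[1, np.float64(34.3), np.float64(-24.0), np.float64(14.2), np.float64(0.0), np.float64(-0.0), np.float64(0.0)]   tip [611.  88.  58.] q [-0.12  0.57  2.07  2.77  0.48  0.21]
[1, np.float64(41.9), np.float64(-29.4), np.float64(20.2), np.float64(0.0), np.float64(-0.0), np.float64(0.0)]   tip [619.  95.  58.] q [-0.1   0.58  2.04  2.8   0.46  0.21]
```

Request:
carry_out --pt "1 12 -5 -9 0.3 0.3 0.4" --pt "1 25 -14 -8 0.3 0.3 0.4" --pt "1 38 -23 -7 0.3 0.3 0.4" --pt "1 47.5 -29.5 -7.3 0.3 0.3 0.4" --pt "1 56.5 -36 -6.4 0.3 0.3 0.4"

```text
time_s: 13.72
eef_pos: [595.4, 72.0, 40.7]
ee_rot: [-0.665, 0.683, -0.184, -0.242]
force: [-1.6, 2.5, -0.5]
grip_width: 0.0
```

Request:
carry_out --pt "1 9 -6 2 0 0 0" --pt "1 18 -12.5 5 0 0 0" --pt "1 26 -18 9 0 0 0" --pt "1 34 -24 14 0 0 0" --pt "1 42 -29.5 20 0 0 0"

```text
time_s: 14.35
eef_pos: [640.8, 102.2, 39.4]
ee_rot: [-0.662, 0.684, -0.181, -0.247]
force: [-49.2, 36.4, 29.9]
grip_width: 0.004
```

```bash
python3 - <<'E'
from k import *
s=ctrl.sense(); print(s["eef_pos"],s["force"],s["joints"].round(2))
a=cv2.resize(viewer.capture("wrist"),(480,300)); b=cv2.resize(viewer.capture("scene")[130:290,200:360],(300,300),interpolation=cv2.INTER_CUBIC)
cv2.imwrite("pics/v7.png",np.hstack([a,b])[:,:,::-1])
E
```

```text
[640.788398   102.19773612  39.36798226] [-49.15140704  36.36955411  29.94064996] [-0.09  0.58  2.05  2.79  0.46  0.21]
```

View pics/v7.png

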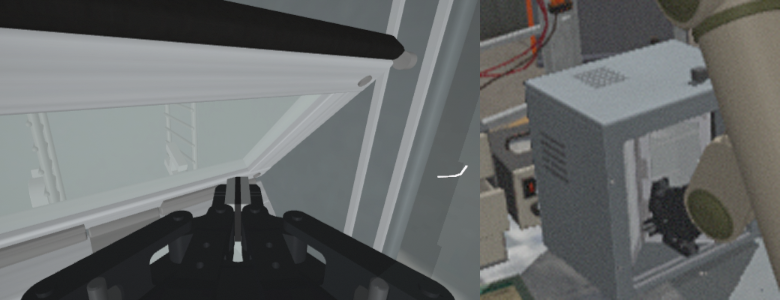

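The force reads about 70 N. The right panel is closing onto the gripper in the V, as the task warned, so I'm drawing straight out now.

Request:
carry_out --pt "1 -12 8.5 0 0 0 0" --pt "1 -30 21 -1 0 0 0" --pt "1 -60 42 -2 0 0 0" --pt "1 -90 63 -4 0 0 0" --pt "1 -120 84 -6 0 0 0"

```text
time_s: 15.08
eef_pos: [498.4, 77.8, 41.0]
ee_rot: [-0.665, 0.683, -0.184, -0.241]
force: [-0.1, -0.4, 1.2]
grip_width: -0.001
```

```bash
python3 - <<'E'
from k import *
s=ctrl.sense(); print(s["time_s"],s["eef_pos"],s["force"],s["joints"].round(2))
for n in("wrist","scene","side"): cv2.imwrite(f"pics/{n}8.png",viewer.capture(n)[:,:,::-1])
# predict lead-edge pixel in wrist for various a, at z=100/200
C=cam("wrist")
for a in(.3,.4,.5,.6,.7): print(a,proj(C,[w(-96,115-230*np.cos(a),z) for z in(40,100,200)]).round(0).tolist())
E
```

```text
15.075 [498.39328296  77.77077691  40.95432783] [-0.09648641 -0.35834779  1.15062615] [-0.23  0.44  2.45  2.75  0.72  0.12]
0.3 [[271.0, 18.0], [164.0, 1.0], [-170.0, -52.0]]
0.4 [[272.0, 32.0], [166.0, 18.0], [-159.0, -24.0]]
0.5 [[272.0, 50.0], [168.0, 40.0], [-146.0, 10.0]]
0.6 [[273.0, 71.0], [171.0, 65.0], [-132.0, 48.0]]
0.7 [[273.0, 94.0], [174.0, 93.0], [-116.0, 90.0]]
```

```bash
python3 - <<'E'
from k import *
g=cv2.imread("pics/wrist8.png").max(axis=2)
for c in(60,100,140,168,200,230,260,280,300): 
    r=np.where(g[:230,c]<50)[0]; print(c,[(int(x[0]),int(x[-1])) for x in np.split(r,np.where(np.diff(r)>2)[0]+1) if len(x)>1], g[0:200:16,c].tolist())
E
```

```text
60 [(77, 97)] [78, 108, 109, 112, 112, 25, 26, 156, 144, 152, 153, 154, 153]
100 [(79, 97)] [79, 107, 109, 110, 111, 24, 27, 157, 154, 154, 155, 155, 155]
140 [(80, 97)] [79, 94, 110, 110, 111, 24, 28, 159, 154, 156, 155, 154, 160]
168 [(81, 97)] [80, 80, 107, 110, 111, 79, 29, 158, 156, 154, 154, 154, 140]
200 [(82, 97)] [79, 79, 110, 110, 112, 107, 29, 157, 154, 154, 155, 163, 163]
230 [(83, 97)] [79, 104, 105, 102, 103, 104, 27, 161, 151, 154, 153, 168, 163]
260 [(84, 97)] [104, 104, 103, 104, 103, 104, 28, 164, 166, 162, 161, 109, 109]
280 [(84, 97)] [104, 105, 105, 105, 104, 104, 29, 167, 105, 107, 108, 109, 109]
300 [] [103, 104, 104, 103, 116, 114, 132, 126, 128, 140, 139, 150, 150]
```

The door stayed at about 0.70 rad: the rubber seal's edge is at row 97 against a predicted 93 for 0.70. That leaves a gap of about 47 mm on the right. I'll plan the entry there with a flatter lean (25°), and the push towards +y.

```bash
python3 - <<'E'
from k import *
q0=ctrl.sense()["joints"]; s=ctrl.sense(); x0=s["eef_pos"]-31*rot(s["ee_rot"])[:,0]
tips=L(x0,w(-150,-94,60),5)+L(w(-150,-94,60),w(-83,-94,60),5)+L(w(-83,-94,60),w(-82,70,60),15)
ths=[33,31,29,27,25]+[25]*20
phs=[5]*10+[5]*3+list(np.linspace(6,24,12))
plan([q0]+path(tips,[tool(t,p,-90) for t,p in zip(ths,phs)],q0))
E
```

```text
call
[1, np.float64(3.5), np.float64(-3.9), np.float64(-21.1), np.float64(-0.2), np.float64(-0.1), np.float64(-2.1)]   tip [480.  55.  59.] q [-0.31  0.47  2.46  2.67  0.8   0.12]
[1, np.float64(6.9), np.float64(-7.8), np.float64(-42.3), np.float64(-0.2), np.float64(-0.1), np.float64(-4.1)]   tip [486.  34.  59.] q [-0.39  0.5   2.46  2.6   0.87  0.11]
[1, np.float64(10.2), np.float64(-11.7), np.float64(-63.6), np.float64(-0.2), np.float64(-0.1), np.float64(-6.1)]   tip [492.  13.  59.] q [-0.47  0.53  2.46  2.53  0.93  0.1 ]
[1, np.float64(13.5), np.float64(-15.7), np.float64(-84.8), np.float64(-0.2), np.float64(-0.1), np.float64(-8.1)]   tip [498.  -8.  60.] q [-0.54  0.56  2.44  2.47  0.99  0.1 ]
[1, np.float64(16.8), np.float64(-19.6), np.float64(-106.1), np.float64(-0.2), np.float64(-0.1), np.float64(-10.1)]   tip [504. -29.  60.] q [-0.6   0.59  2.43  2.41  1.04  0.09]
call
[1, np.float64(12.1), np.float64(-5.7), np.float64(-0.6), np.float64(-0.0), np.float64(0.0), np.float64(0.0)]   tip [518. -28.  60.] q [-0.57  0.59  2.39  2.43  1.01  0.11]
[1, np.float64(24.3), np.float64(-
[... 2581 characters left out ...]
2 ]
[1, np.float64(4.6), np.float64(-2.2), np.float64(22.9), np.float64(-1.4), np.float64(-3.0), np.float64(-0.0)]   tip [566. 105.  60.] q [-0.25  0.62  2.23  2.45  0.9   0.2 ]
[1, np.float64(6.9), np.float64(-3.2), np.float64(34.3), np.float64(-2.1), np.float64(-4.4), np.float64(-0.0)]   tip [566. 116.  60.] q [-0.24  0.62  2.23  2.43  0.9   0.21]
[1, np.float64(9.1), np.float64(-4.3), np.float64(45.7), np.float64(-2.8), np.float64(-5.9), np.float64(-0.0)]   tip [565. 127.  60.] q [-0.22  0.62  2.22  2.41  0.9   0.22]
[1, np.float64(11.4), np.float64(-5.3), np.float64(57.1), np.float64(-3.5), np.float64(-7.4), np.float64(-0.0)]   tip [565. 138.  60.] q [-0.21  0.62  2.21  2.4   0.9   0.23]
```

Moving across to the right, in front of the gap.

Request:
carry_out --pt "1 3.5 -4 -21 -0.2 0 -2.1" --pt "1 7 -8 -42 -0.2 0 -4.1" --pt "1 10 -12 -64 -0.2 0 -6.1" --pt "1 13.5 -16 -85 -0.2 0 -8.1" --pt "1 17 -19.6 -106 -0.2 0 -10.1"

```text
time_s: 15.85
eef_pos: [534.5, -27.1, 47.1]
ee_rot: [-0.682, 0.698, -0.122, -0.181]
force: [-0.1, 0.2, 0.4]
grip_width: -0.002
```

```bash
python3 - <<'E'
from k import *
s=ctrl.sense(); print(s["time_s"],s["eef_pos"],s["force"])
im=viewer.capture("wrist")[:,:,::-1]; cv2.imwrite("pics/w9.png",im)
C=cam("wrist"); c,Rc,t=C
print("lead a=.7",proj(C,[w(-96,115-230*np.cos(.7),z) for z in(60,100)]).round(0).tolist(),"lead .66",proj(C,[w(-96,115-230*np.cos(.66),60)]).round(0).tolist(),"R jamb edge",proj(C,[w(-98,-119,60),w(-110,-119,60)]).round(0).tolist(),"sill",proj(C,[w(-110,-100,24)]).round(0).tolist())
A=rot(s["ee_rot"]); print("tip px",proj(C,[s["eef_pos"]-31*A[:,0]-11*A[:,2],s["eef_pos"]-31*A[:,0]+11*A[:,2]]).round(0).tolist())
g=im.max(axis=2)
for col in(150,180,210,240): print(col,g[0:260:6,col].tolist())
E
```

```text
15.85 [534.52971161 -27.12639498  47.08726613] [-0.11472102  0.22957602  0.37610917]
lead a=.7 [[286.0, 266.0], [224.0, 280.0]] lead .66 [[286.0, 259.0]] R jamb edge [[286.0, 183.0], [293.0, 189.0]] sill [[346.0, 211.0]]
tip px [[320.0, 237.0], [320.0, 277.0]]
150 [162, 150, 81, 83, 84, 85, 85, 87, 87, 99, 78, 80, 79, 85, 84, 86, 101, 86, 87, 86, 161, 164, 161, 158, 156, 158, 172, 112, 115, 116, 118, 117, 119, 119, 116, 117, 119, 120, 120, 120, 120, 119, 113, 85]
180 [82, 83, 89, 123, 83, 85, 88, 86, 87, 87, 84, 81, 80, 86, 86, 86, 99, 89, 105, 128, 160, 163, 158, 158, 159, 161, 149, 114, 116, 118, 117, 119, 118, 118, 119, 117, 118, 120, 121, 120, 120, 118, 120, 118]
210 [199, 203, 207, 214, 217, 219, 230, 71, 82, 86, 82, 81, 80, 94, 81, 81, 97, 83, 86, 88, 159, 161, 162, 159, 160, 165, 122, 115, 115, 116, 117, 116, 117, 111, 118, 117, 116, 119, 117, 121, 119, 119, 116, 117]
240 [201, 129, 118, 106, 107, 106, 104, 212, 209, 202, 206, 205, 204, 202, 161, 182, 227, 218, 216, 197, 159, 159, 162, 163, 164, 165, 114, 119, 117, 117, 117, 117, 117, 91, 117, 92, 116, 81, 116, 85, 115, 90, 90, 101]
```

```bash
python3 - <<'E'
from k import *
im=cv2.imread("pics/w9.png"); g=im.max(axis=2); C=cam("wrist")
for z in (90,110,130): print(z,"jamb front/inner",proj(C,[w(-110,-119,z),w(-98,-119,z)]).round(0).tolist(),"lead .7/.62",proj(C,[w(-96,115-230*np.cos(a),z) for a in(.7,.62)]).round(0).tolist(), "cab right edge",proj(C,[w(-110,-143,z)]).round(0).tolist())
for col in(160,185,205,224): print(col,"edges",[(int(i),int(g[i-2,col]),int(g[i+2,col])) for i in range(110,340) if abs(int(g[i-2,col])-int(g[i+2,col]))>25])
E
```

```text
90 jamb front/inner [[240.0, 195.0], [235.0, 189.0]] lead .7/.62 [[240.0, 276.0], [239.0, 260.0]] cab right edge [[237.0, 150.0]]
110 jamb front/inner [[200.0, 199.0], [198.0, 193.0]] lead .7/.62 [[207.0, 284.0], [205.0, 267.0]] cab right edge [[195.0, 152.0]]
130 jamb front/inner [[156.0, 205.0], [156.0, 197.0]] lead .7/.62 [[170.0, 291.0], [168.0, 274.0]] cab right edge [[148.0, 155.0]]
160 edges [(114, 87, 131), (115, 85, 159), (116, 90, 159), (117, 101, 159), (118, 131, 161), (156, 162, 126), (157, 166, 126), (158, 175, 120), (159, 151, 114), (275, 118, 30), (276, 118, 23), (277, 118, 24), (278, 104, 26), (292, 26, 52), (293, 26, 117), (294, 28, 173), (295, 30, 177), (296, 52, 168), (297, 117, 159), (317, 146, 62), (318, 146, 55), (319, 145, 56), (320, 132, 56)]
185 edges [(113, 89, 117), (114, 88, 160), (115, 87, 160), (116, 91, 159), (117, 117, 159), (154, 167, 130), (155, 180, 126), (156, 167, 130), (157, 161, 115), (270, 117, 29), (271, 117, 23), (272, 116, 24), (273, 102, 25), (287, 27, 89), (288, 30, 165), (289, 29, 174), (290, 29, 172), (291, 89, 161), (304, 151, 62), (305
[... 363 characters left out ...]
), (294, 157, 56), (295, 157, 57), (296, 147, 55), (297, 103, 57), (336, 33, 80), (337, 34, 105), (338, 33, 109), (339, 45, 109)]
224 edges [(113, 79, 109), (114, 79, 159), (115, 81, 159), (116, 86, 158), (117, 109, 159), (152, 163, 131), (153, 165, 122), (154, 169, 117), (155, 168, 113), (262, 115, 61), (263, 116, 24), (264, 117, 24), (265, 106, 25), (266, 61, 24), (278, 28, 55), (279, 30, 119), (280, 29, 170), (281, 29, 173), (282, 55, 156), (284, 170, 63), (285, 173, 56), (286, 156, 56), (287, 105, 56), (324, 33, 74), (325, 34, 92), (326, 33, 96), (327, 44, 107), (328, 74, 106), (330, 96, 128), (332, 106, 144), (334, 128, 97), (335, 131, 62), (336, 144, 55), (337, 134, 56), (338, 97, 55)]
```

The cabinet's right edge and the seal match the predictions within a few pixels, so the door is at about 0.71 rad and the gap is clear. Entering now.

Request:
carry_out --pt "1 12 -5.7 -0.6 0 0 0" --pt "1 24 -11.3 -1 0 0 0" --pt "1 36.5 -17 -1.7 0 0 0" --pt "1 48.5 -22.6 -2.3 0 0 0" --pt "1 60.5 -28 -2.8 0 0 0"

```text
time_s: 16.52
eef_pos: [600.6, -22.2, 46.8]
ee_rot: [-0.682, 0.697, -0.123, -0.183]
force: [-0.7, 0.7, -0.1]
grip_width: 0.007
```

Free so far. Next is the push towards +y.

Request:
carry_out --pt "1 0.5 0 11 0 0 0" --pt "1 1 -0.4 22 0 0 0" --pt "1 1.4 -0.7 33 0 0 0" --pt "1 1.9 -0.9 44 -0.4 -0.9 0" --pt "1 2.4 -1.1 56 -1.1 -2.4 0"

```text
time_s: 17.15
eef_pos: [597.2, 34.4, 46.5]
ee_rot: [-0.678, 0.7, -0.106, -0.199]
force: [0.3, -0.7, 0.0]
grip_width: 0.002
```

Request:
carry_out --pt "1 0.9 -0.4 11.7 -0.7 -1.5 0" --pt "1 1.8 -0.9 23.4 -1.4 -3 0" --pt "1 2.7 -1.3 35 -2.1 -4.4 0" --pt "1 3.6 -1.7 46.7 -2.8 -5.9 0" --pt "1 4.4 -2.1 58.4 -3.5 -7.4 0"

```text
time_s: 17.77
eef_pos: [594.5, 92.7, 46.4]
ee_rot: [-0.662, 0.706, -0.056, -0.247]
force: [-0.0, -0.6, -1.0]
grip_width: -0.0
```

```bash
python3 - <<'E'
from k import *
s=ctrl.sense(); print(s["time_s"],s["eef_pos"],s["force"])
im=viewer.capture("wrist")[:,:,::-1]; cv2.imwrite("pics/w10.png",im); sc=viewer.capture("scene")[:,:,::-1]; cv2.imwrite("pics/s10.png",sc)
C=cam("wrist")
for a in(.7,.9,1.0,1.1,1.2): print(a,"lead",proj(C,[w(-96,115-230*np.cos(a),z) for z in(80,110)]).round(0).tolist())
g=im.max(axis=2)
for col in(150,180,210,240): 
    r=np.where(g[:,col]<40)[0]; print(col,[(int(x[0]),int(x[-1])) for x in np.split(r,np.where(np.diff(r)>2)[0]+1) if len(x)>2])
E
```

```text
17.775 [594.46339117  92.66803698  46.4210825 ] [-0.01411448 -0.59293819 -1.00702681]
0.7 lead [[306.0, 97.0], [205.0, 96.0]]
0.9 lead [[298.0, 190.0], [211.0, 201.0]]
1.0 lead [[294.0, 233.0], [214.0, 247.0]]
1.1 lead [[291.0, 272.0], [217.0, 289.0]]
1.2 lead [[288.0, 307.0], [220.0, 326.0]]
150 [(325, 380)]
180 [(309, 399)]
210 [(294, 342), (347, 399)]
240 [(281, 289), (294, 304), (308, 314), (352, 358), (361, 399)]
```

The seal has moved on from row 97, so the door is following (about 1.1–1.2 rad). Continuing.

Request:
carry_out --pt "1 2.3 -1 11.4 -0.7 -1.5 0" --pt "1 4.6 -2.2 23 -1.4 -3 0" --pt "1 6.9 -3.2 34.3 -2.1 -4.4 0" --pt "1 8 -3.8 40 -2.4 -5.1 0" --pt "1 9 -4.3 45 -2.8 -5.9 0"

```text
time_s: 18.5
eef_pos: [591.8, 138.4, 46.4]
ee_rot: [-0.646, 0.708, -0.016, -0.284]
force: [-0.2, -0.5, -0.4]
grip_width: -0.0
```

```bash
python3 - <<'E'
from k import *
s=ctrl.sense(); A=rot(s["ee_rot"]); tip=s["eef_pos"]-31*A[:,0]; v=tip-w(0,0,0); print(s["time_s"],s["force"],"own tip",(np.cos(YAW)*v[0]+np.sin(YAW)*v[1]).round(1),(-np.sin(YAW)*v[0]+np.cos(YAW)*v[1]).round(1), np.degrees(np.arctan2(A[1,0],A[0,0])))
print("own +y in tool",(A.T@np.array([-np.sin(YAW),np.cos(YAW),0])).round(3),"own +x in tool",(A.T@np.array([np.cos(YAW),np.sin(YAW),0])).round(3))
E
```

```text
18.5 [-0.21058321 -0.52182978 -0.36088087] own tip -81.6 59.5 22.29092811087271
own +y in tool [ 0.306 -0.146  0.941] own +x in tool [ 0.853 -0.397 -0.339]
```

Request:
carry_out --pt "1 0.8 -0.4 2.5 0 0 0" --pt "1 1.5 -0.7 5 0 0 0" --pt "1 2.3 -1.1 7.5 0 0 0" --pt "1 3 -1.4 9.5 0 0 0" --pt "1 3.6 -1.7 11 0 0 0"

```text
time_s: 19.12
eef_pos: [591.3, 149.8, 46.4]
ee_rot: [-0.646, 0.708, -0.017, -0.283]
force: [-0.5, -0.9, 0.2]
grip_width: -0.0
```

Request:
carry_out --pt "1 0.6 -0.3 2 0 0 0" --pt "1 1.3 -0.6 4 0 0 0" --pt "1 1.9 -0.9 6 0 0 0" --pt "1 2.3 -1.1 7 0 0 0" --pt "1 2.3 -1.1 7 0 0 0"

```text
time_s: 19.75
eef_pos: [591.4, 154.7, 46.2]
ee_rot: [-0.648, 0.708, -0.019, -0.282]
force: [-8.1, -17.9, 4.2]
grip_width: -0.0
```

```bash
python3 - <<'E'
from k import *
s=ctrl.sense(); print(s["eef_pos"],s["force"])
im=viewer.capture("wrist")[:,:,::-1]; cv2.imwrite("pics/w11.png",im)
C=cam("wrist")
for a in(1.2,1.3,1.4,1.48): print(a,"lead",proj(C,[w(-96,115-230*np.cos(a),z) for z in(60,80,110)]).round(0).tolist())
g=im.max(axis=2)
for col in(140,170,200,230,260): 
    r=np.where(g[:,col]<40)[0]; print(col,[(int(x[0]),int(x[-1])) for x in np.split(r,np.where(np.diff(r)>2)[0]+1) if len(x)>2],g[200:320:8,col].tolist())
E
```

```text
[591.38064024 154.69574413  46.19235077] [ -8.09848621 -17.86234995   4.17840413]
1.2 lead [[351.0, 196.0], [302.0, 203.0], [214.0, 215.0]]
1.3 lead [[341.0, 239.0], [296.0, 248.0], [216.0, 264.0]]
1.4 lead [[332.0, 276.0], [290.0, 286.0], [218.0, 304.0]]
1.48 lead [[325.0, 301.0], [286.0, 312.0], [219.0, 331.0]]
140 [(330, 373)] [116, 134, 233, 227, 233, 243, 240, 239, 239, 239, 239, 239, 239, 239, 115]
170 [(314, 399)] [116, 170, 235, 227, 244, 240, 240, 240, 239, 240, 240, 239, 239, 116, 110]
200 [(299, 350), (353, 399)] [123, 233, 227, 234, 243, 241, 240, 240, 240, 240, 240, 240, 114, 27, 29]
230 [(284, 322), (349, 399)] [163, 234, 229, 244, 240, 240, 240, 240, 240, 240, 240, 30, 29, 29, 30]
260 [(290, 399)] [233, 225, 238, 240, 241, 240, 241, 240, 240, 240, 113, 117, 28, 28, 34]
```

The force has risen to 18 N against the push, with the tip 76 mm to own +y where the fully folded stop was expected. I'll ease off sideways, draw out and check.

Request:
carry_out --pt "1 -3 1.5 -9.4 0 0 0" --pt "1 -7.7 3.6 -23.5 0 0 0" --pt "1 -24.7 11.6 -16.7 0 0 0" --pt "1 -50.3 23.5 -6.6 0 0 0" --pt "1 -93 43.3 10 0 0 0"

```text
time_s: 20.42
eef_pos: [492.1, 127.4, 47.1]
ee_rot: [-0.646, 0.709, -0.016, -0.283]
force: [-0.7, -0.6, -1.4]
grip_width: 0.002
```

```bash
python3 - <<'E'
from k import *
s=ctrl.sense(); print(s["time_s"],s["eef_pos"],s["force"],s["joints"].round(2))
im=viewer.capture("wrist")[:,:,::-1]; cv2.imwrite("pics/w12.png",im); sc=viewer.capture("scene")[:,:,::-1]; cv2.imwrite("pics/s12.png",sc); cv2.imwrite("pics/side12.png",viewer.capture("side")[:,:,::-1])
C=cam("wrist")
for a in(1.2,1.3,1.4,1.44,1.48): print(a,"lead",proj(C,[w(-96,115-230*np.cos(a),z) for z in(60,80,110)]).round(0).tolist())
g=im.max(axis=2)
for col in(140,170,200,230,260,290): 
    r=np.where(g[:,col]<40)[0]; print(col,[(int(x[0]),int(x[-1])) for x in np.split(r,np.where(np.diff(r)>2)[0]+1) if len(x)>2])
E
```

```text
20.425 [492.09160065 127.39917079  47.12407211] [-0.73836167 -0.62324881 -1.40877527] [-0.36  0.59  2.5   2.38  1.1   0.04]
1.2 lead [[269.0, 136.0], [238.0, 138.0], [186.0, 140.0]]
1.3 lead [[267.0, 166.0], [238.0, 168.0], [189.0, 172.0]]
1.4 lead [[265.0, 192.0], [238.0, 196.0], [192.0, 201.0]]
1.44 lead [[265.0, 203.0], [238.0, 206.0], [193.0, 212.0]]
1.48 lead [[264.0, 212.0], [238.0, 216.0], [194.0, 222.0]]
140 [(222, 235), (363, 371)]
170 [(218, 231), (345, 399)]
200 [(214, 226), (327, 344), (361, 385)]
230 [(210, 222), (283, 287), (309, 321), (356, 362)]
260 [(206, 217), (290, 304)]
290 [(203, 213), (249, 254), (262, 271), (274, 277), (366, 399)]
```

The seal strip is at rows 215–227 against a predicted 222 for 1.48 rad; the earlier readings ran 2–4 px high in the same way. One last combined picture before handing in.

```bash
python3 - <<'E'
import cv2,numpy as np
a=cv2.resize(cv2.imread("pics/w12.png"),(480,300)); b=cv2.resize(cv2.imread("pics/s12.png")[130:330,200:413],(320,300))
c=cv2.imread("pics/side12.png")[90:310,190:480]; c=cv2.resize(c,(395,300)); d=cv2.resize(cv2.imread("pics/side0.png")[90:310,190:480],(405,300))
cv2.imwrite("pics/v12.png",np.vstack([np.hstack([a,b]),np.hstack([c,d])]))
E
```

```text
(no output)
```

View pics/v12.png

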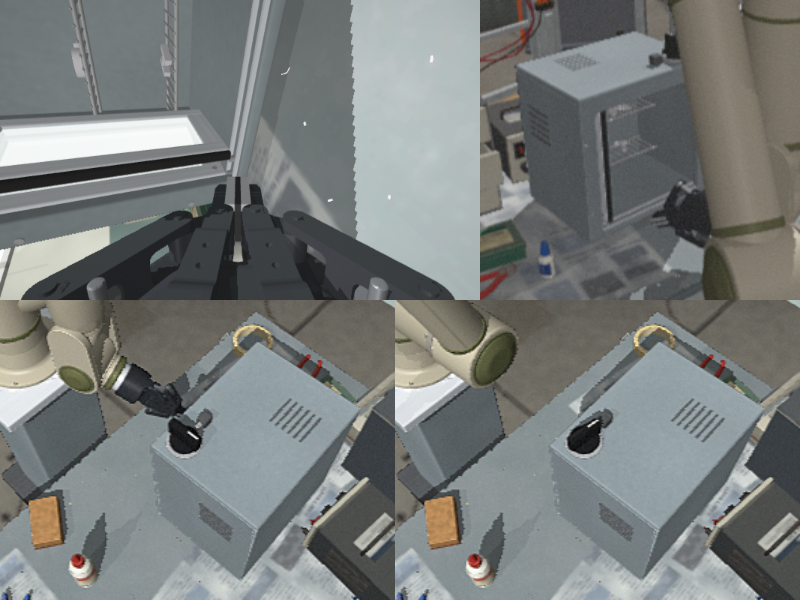

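The door is folded against the left jamb and the racks are open. Both letters are visible on the lower rack's rails (at about (78,60) and (168,60)). The knob bar is turned 90°, the block and bottles are unmoved, and the gripper is clear of everything.

```bash
python3 -c "
from rig import order; print(order.finish_job())"
```

```text
the job is handed in; nothing more can be done
None
```

The cabinet is open and the job is handed in at about 20.6 s of the 61 s allowed. One force reading during the door push may break the 40 N limit.

**What I did**
- **Latch:** I turned the knob clockwise to its stop, 0.17 to about 1.57 rad.
- **Door:** I pushed it in at the fold hinge to about 0.7 rad and drew out. I then pushed the leading edge from the gap on the right until it met the stop, at about 18 N.

**What the last checks showed**
- **Door:** The seal lies at the row expected for about 1.48 rad, and it stayed there after I withdrew.
- **Knob:** The bar points along own x.
- **Surroundings:** The sanding block and both bottles look unmoved. I judged the letters by eye only.
- **Robot:** The gripper is clear of everything, and the wrist force is about zero.

**What went wrong or disagreed**
- **Missed grip:** The first grip closed above the knob bar. The real fingertips sit about 31 mm behind the reported TCP, and I corrected for that afterwards.
- **Force on the knob:** Turning it briefly put about 23 N sideways on the wrist, because I had gripped the bar about 6 mm off its axis.
- **Force on the door:** At the end of the fold push the wrist read about 68 N, as the V closed on the gripper. That is under the 120 N wrist limit. I could not tell how much fell on the gripper's body, so its 40 N limit may have been passed.
- **Cabinet position:** My estimates of its y differed by up to 5 mm, and I corrected this from the hinge line.

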